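Load the ball kit and hold its tray in the locating corner

ROBOT

A 7-joint arm with a two-finger parallel gripper is mounted at the origin on the work surface. World frame = base frame: x ahead of the robot, y to its left, z up, the work surface at z = 0. Lengths are in m, angles in rad, forces in N, time in s.
With the tool pointing down it reaches from about 0.375 to 0.925 m from the base axis. Payload 3.1 kg.
Tool frame: the origin (TCP) lies between the finger pads; the fingertips stand 19 mm ahead of it and the grasp point (between the pads) is the TCP; z points along the fingers, y is the line along which they close (so a half turn about z gives the same grasp; the last joint's range is limited). The gripper opens to 85 mm and grips with 20 to 120 N. Pads are 22 mm wide; open, the fingers measure 114 mm over their backs; the gripper's body (76 mm by 85 mm) begins 54 mm behind the grasp point. The pads swing forward as they close: fully open they stand 13 mm farther back than shut.
Start: joints at [1.161, 0.383, 0.044, 1.598, -0.018, 1.161, -0.05], TCP at [0.199, -0.619, 0.25] pointing down, gripper open.
Joint ranges: [-2.61, 2.61], [-0.41, 2.15], [-1.48, 1.57], [0, 2.5], [-1.57, 4.71], [0.05, 1.97], [-2.85, 2.85]. Speed limits (rad/s): [2.79, 2.79, 3.14, 3.14, 3.14, 3.14, 3.14].

INTERFACE

Orientations are given as a unit quaternion [x, y, z, w].
In Python, from bench import move_ptp, movel, move_j, move_gripper, pause, inverse_kinematics, read_camera, camera_params, MotionError, sign_off, look_for, tip_of, read_time_s, read_qpos, read_joint_vel, read_effort, read_eef_pos, read_tcp_rot, read_ft_force, read_ft_torque, read_finger_gap, read_grasp_force gives the robot as it stands. Calls block until the motion is done:
- move_ptp(position, orientation): joint-space move of the TCP to a pose.
- movel(position, orientation=None, speed=0.15): straight line of the TCP; orientation=None keeps the orientation; speed is the mean speed in m/s.
- move_j(angles): joint-space move.
- move_gripper(opening, effort=None): finger opening in m; effort is the grip in N (None keeps the last); returns when the fingers have stopped.
- pause(seconds).
- inverse_kinematics(position, orientation): joint angles nearest the present ones, or None.
- read_camera(name): name is "side" or "top" or "wrist"; returns the picture (420x560x3 uint8, red, green, blue); there is no depth.
- camera_params(name): a dict with "K" (3x3 intrinsics, pixels), "camera_from_world" (4x4, takes a point from world to camera coordinates). Camera axes: x right, y down, z forward; pixel columns grow to the right and rows downward; lengths in m; the calibration is good to about 2 mm. A picture is of the moment at which its call begins: read the wrist's pose just before it. camera_params takes no time and is no camera call; for the wrist camera it gives the pose at the moment of the call.
A pose or a line that the arm cannot do raises MotionError and nothing moves.
- sign_off(): hands the job in; it is judged then, once.
Trained networks look in the newest picture that a camera, given by its name, has taken for a name from the list of things; names that differ only in an ending like _2 or _b are one class to them, and where a whole thing is asked for, a point or a joint stands for the part that bears it (a point fixed in the world has none). Each returns a list of dicts, best first, with "confidence" (0 to 1); they miss things now and then, are a little off and sometimes report something else, mostly with a low value. They report only what shows in the picture. A call takes as long as a camera call. They do not tell look-alikes from the thing itself.
- look_for(camera, name): "at" ([column, row] in pixels, amid what is visible of it).
- tip_of(camera, name): "at" ([column, row] in pixels: a listed point, or the origin of a listed thing).
Readings, each from a call of its own:
- read_time_s(): time.
- read_qpos(): joint angles.
- read_joint_vel(): joint speeds.
- read_effort(): joint torques, N m.
- read_eef_pos(): TCP position.
- read_tcp_rot(): TCP orientation.
- read_ft_force(): force on the tool from outside, world axes, zero at the start.
- read_ft_torque(): the same for the moment, N m.
- read_finger_gap(): finger opening in m.
- read_grasp_force(): force on a finger pad.
Only numpy, scipy, OpenCV 4.12 (cv2) and the standard library are available. Lean on these libraries where they do the work, as an engineer would, in place of code of your own. Each camera call takes 0.05 s, during which the arm holds its last target. There are 200 camera calls.

TASK

Pour all six steel balls from the yellow cup into the black tray's pocket and stand the empty cup upright back on the bench. Then push the tray, flat on the bench, fully home into the corner: long side against the bare far stop, short side without the post against the blue side stop. Finish holding it pressed firmly on both stops with the fingers; leave the other things alone.

Things in the scene. Friction and masses are not known exactly. Their poses are not given: they have to be found in the camera images.
- cup_center (a point): Centre (27.5 mm up) of the yellow cup, 0.1 kg, 55 mm high. Two flat upright cheeks (100 mm along x) are 56 mm apart over their outsides: grip across these, along y. Between them both end walls slope out 29 degrees from upright to two alike pouring lips at the rim, 50 mm from the point along +x and -x; the floor is 40 mm long, inside width 50 mm, walls 3 mm. z up.
- tray: Loose black tray, orange post, 0.4 to 0.6 kg, flat on the bench: 100 mm along x, 150 along y, 35 high. Origin: centre of its underside. Its open pocket (blue floor) runs from y = -71 to +45 mm, 92 mm wide in x, walls and floor 4 mm; the end from y = +45 to +75 mm is solid and carries the post. Friction about 0.6 on bench and stops: dragging takes 3 to 10 N.
- tray_grip (a point): Where to grip the tray: in the orange square post (24 by 24 mm, sides along the tray's x and y, from 35 to 82 mm above the bench), 62 mm above the tray's underside, at x = 0, y = +60 mm in the tray's frame. Axes as the tray.
- tray_pocket (a point): Centre of the floor of the tray's open pocket, 4 mm above the tray's underside, at x = 0, y = -13 mm in the tray's frame. Axes as the tray.
- fixture: Fixed locating corner. Origin: the inner corner where the inside faces of its two stops meet, at bench height. The tray belongs at negative x and positive y of this frame: seated, the tray's axes point the same way as these and its origin is at x = -50, y = +75 mm. The thin grey sheet on the bench there is not felt.
- stop_far: Far stop: bare aluminium bar, 160 mm along the fixture's y (0 to +160 mm), 20 mm thick, 30 mm high, rigid. Origin and axes as the fixture; its inside face is the plane x = 0 and faces -x. The long side of the tray presses on it.
- stop_side: Side stop, on the robot's right: blue bar, 120 mm along the fixture's x (-120 mm to 0), 20 mm thick, 30 mm high, rigid. Origin and axes as the fixture; its inside face is the plane y = 0 and faces +y. The tray's short side without the post presses on it.
- ball0_center (a point): Centre of steel ball 0 (15 mm diameter, 14 g), one of six, which lie in the cup at the start.
- ball1_center (a point): Centre of steel ball 1 (15 mm diameter, 14 g), one of six, which lie in the cup at the start.
- ball2_center (a point): Centre of steel ball 2 (15 mm diameter, 14 g), one of six, which lie in the cup at the start.
- ball3_center (a point): Centre of steel ball 3 (15 mm diameter, 14 g), one of six, which lie in the cup at the start.
- ball4_center (a point): Centre of steel ball 4 (15 mm diameter, 14 g), one of six, which lie in the cup at the start.
- ball5_center (a point): Centre of steel ball 5 (15 mm diameter, 14 g), one of six, which lie in the cup at the start.
- solder_reel: Blue reel, 48 mm wide, 40 mm high; origin under its centre. A bystander.
- tape_roll: Yellow roll of tape, 80 mm wide, 22 mm high; origin under its centre. A bystander.
- flux_jar: Small jar with a white cap, 44 mm wide, 50 mm high; origin under its centre. A bystander.
- driver: Screwdriver, 170 mm long, lying on the bench; origin near its middle. A bystander.
- meter: Red hand-held meter, 150 by 75 by 35 mm; origin under its centre. A bystander.
Mind the look-alikes: they are no part of the job. Of the things shaped like the part that bears cup_center, the yellow one is meant. What is shaped like the tray but purple is not meant.

How it is judged:
By the outcome, as a careful person would: the job done as asked, in the order asked, and still so for the second after the job is handed in, while the arm keeps its last pose, push and grip.
It also fails if it takes over 72 s, if anything falls off the work surface, if the arm or the gripper's body presses on something with over 40 N, if the wrist force passes 120 N, or if a joint passes its speed limit or range.

## Working session

There is one attempt and no reset: what is moved stays moved. The work goes in short steps, each a Python script; the robot and the scene stay as the last script left them, time stands still between calls to the robot, and variables do not carry over. Pictures are saved under pics/ and viewed, at most 10 in all, crops included, and the job is handed in when it is done.

```bash
ls; mkdir -p pics; python3 - <<'E'
from bench import *
import cv2,numpy as np
for c in ["top","side"]:
    im=read_camera(c); cv2.imwrite(f"pics/{c}0.png",im[:,:,::-1])
    p=camera_params(c); print(c,np.round(p["K"],1).tolist(),np.round(p["camera_from_world"],3).tolist())
    for n in ["cup_center","tray","tray_grip","tray_pocket","fixture","stop_far","stop_side"]:
        print(n,[(np.round(d["at"]).tolist(),round(d["confidence"],2)) for d in tip_of(c,n)][:4])
print(read_time_s(),read_tcp_rot())
E
```

```text
pics
top [[537.2, 0.0, 274.8], [0.0, 537.2, 207.5], [0.0, 0.0, 1.0]] [[0.009, -1.0, -0.013, -0.013], [-0.982, -0.006, -0.188, 0.535], [0.188, 0.014, -0.982, 1.415], [0.0, 0.0, 0.0, 1.0]]
cup_center [([158.0, 240.0], 0.59), ([108.0, 230.0], 0.59)]
tray [([346.0, 297.0], 0.78), ([266.0, 228.0], 0.66)]
tray_grip [([240.0, 116.0], 0.71), ([246.0, 230.0], 0.64), ([360.0, 320.0], 0.64)]
tray_pocket [([343.0, 297.0], 0.94), ([268.0, 223.0], 0.86), ([156.0, 234.0], 0.58), ([160.0, 241.0], 0.41)]
fixture [([369.0, 164.0], 0.82), ([154.0, 235.0], 0.74), ([242.0, 114.0], 0.72), ([161.0, 240.0], 0.65)]
stop_far [([369.0, 162.0], 0.72)]
stop_side [([369.0, 164.0], 0.65)]
side [[453.3, 0.0, 284.5], [0.0, 453.3, 208.1], [0.0, 0.0, 1.0]] [[-0.943, -0.334, 0.011, 0.509], [-0.265, 0.728, -0.632, 0.195], [0.203, -0.599, -0.775, 1.249], [0.0, 0.0, 0.0, 1.0]]
cup_center [([248.0, 370.0], 0.71), ([274.0, 319.0], 0.69)]
tray [([381.0, 201.0], 0.87), ([301.0, 234.0], 0.84), ([274.0, 321.0], 0.52), ([276.0, 154.0], 0.46)]
tray_grip [([402.0, 182.0], 0.77), ([298.0, 236.0], 0.71)]
tray_pocket [([294.0, 228.0], 0.91), ([301.0, 237.0], 0.18)]
fixture [([276.0, 156.0], 0.86)]
stop_far [([272.0, 158.0], 0.89)]
stop_side [([274.0, 157.0], 0.55)]
0.8 [9.87873468e-01 1.55261096e-01 3.38742775e-05 5.06267883e-05]
```

View pics/top0.png

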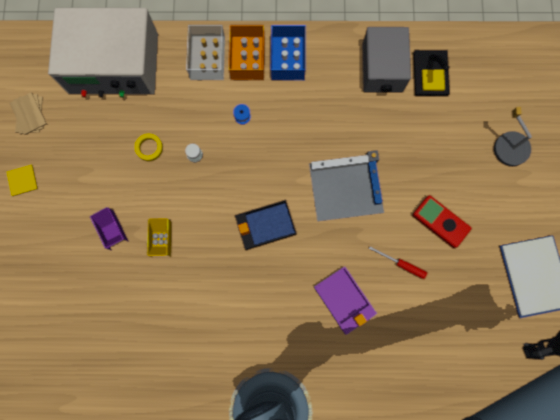

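View pics/side0.png

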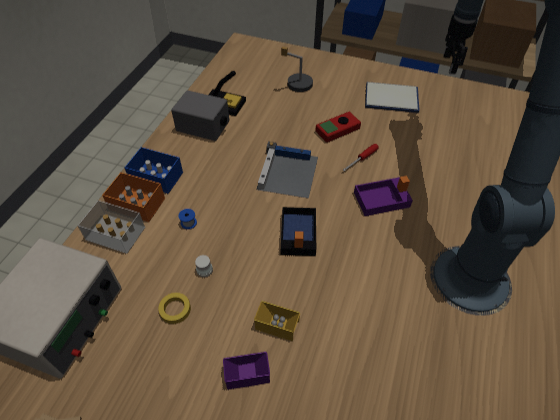

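Top view: the yellow cup with balls is at (160,238), and the purple look-alike cup is at (109,229). The black tray is at (266,225) with its post at (244,229); the purple tray is at (345,298). The fixture corner is near (372,160), with the bare stop running left and the blue stop running down. The yellow cup and the black tray fit the description by colour. I'll measure them and confirm from close up.

```bash
cat > h.py <<'E'
from bench import *
import numpy as np, cv2
from scipy.spatial.transform import Rotation as R
def ray(p,px):
    T=p["camera_from_world"]; Rm=T[:3,:3]; o=-Rm.T@T[:3,3]
    d=Rm.T@np.linalg.inv(p["K"])@np.array([px[0],px[1],1.]); return o,d/np.linalg.norm(d)
def at_z(p,px,z):
    o,d=ray(p,px); return o+d*(z-o[2])/d[2]
def tri(obs):   # [(params,px),...] -> point, rms ray distance
    A=[];b=[]
    for p,px in obs:
        o,d=ray(p,px); M=np.eye(3)-np.outer(d,d); A.append(M); b.append(M@o)
    x=np.linalg.lstsq(np.vstack(A),np.hstack(b),rcond=None)[0]
    return x,np.sqrt(np.mean([np.sum((a@x-c)**2) for a,c in zip(A,b)]))
def proj(p,X):
    c=p["camera_from_world"]@np.append(X,1); u=p["K"]@c[:3]; return u[:2]/u[2]
def down(yaw):  # tool down, tool y axis (closing) at world angle yaw
    y=np.array([np.cos(yaw),np.sin(yaw),0]); z=np.array([0,0,-1.]); x=np.cross(y,z)
    return R.from_matrix(np.c_[x,y,z]).as_quat()
def near_yaw(yaw):  # of yaw / yaw+pi the one nearer mid-range of last joint
    return yaw
E
python3 - <<'E'
from h import *
t=camera_params("top");s=camera_params("side")
for n,a,b in [("cup",(159.5,239),(276,320)),("pocket",(268,224),(295,228)),("post",(244,229),(299,238)),("corner",(372,161),(275,154)),("purpletraypost",(360,320),(403,183)),("jar",(193,152),(203,265)),("meter",(441,221),(338,126)),("driver",(398,263),(361,158)),("tape",(148,147),(174,307))]:
    x,e=tri([(t,a),(s,b)]); print(n,x.round(3),round(e,4))
w=camera_params("wrist");T=np.eye(4);T[:3,:3]=R.from_quat(read_tcp_rot()).as_matrix();T[:3,3]=read_eef_pos()
print("cam in tcp",np.round(np.linalg.inv(w["camera_from_world"]@T),3).tolist(),w["K"].round(0).tolist())
print(proj(w,[.2,-.62,0]))
E
```

```text
cup [0.452 0.307 0.029] 0.0024
pocket [0.5   0.01  0.016] 0.0044
post [0.473 0.073 0.064] 0.0004
corner [ 0.681 -0.287 -0.01 ] 0.0042
purpletraypost [ 0.238 -0.233  0.062] 0.0006
jar [0.697 0.224 0.03 ] 0.0006
meter [ 0.505 -0.467  0.022] 0.0011
driver [ 0.39  -0.347  0.012] 0.0001
tape [0.716 0.357 0.015] 0.0001
cam in tcp [[-0.0, -0.961, -0.275, 0.07], [1.0, -0.0, 0.0, 0.0], [-0.001, -0.275, 0.961, -0.123], [0.0, 0.0, 0.0, 1.0]] [[370.0, 0.0, 282.0], [0.0, 370.0, 206.0], [0.0, 0.0, 1.0]]
[282.63861708 170.92308021]
```

```bash
python3 - <<'E'
from h import *
import pickle
V=[]
for i,(x,y,z) in enumerate([(.55,-.17,.33),(.45,.02,.30),(.42,.22,.27)]):
    move_ptp([x,y,z],down(-np.pi/2)); 
    p=camera_params("wrist"); im=read_camera("wrist"); V.append((p,im))
    print(i,round(read_time_s(),1),read_qpos().round(2))
    for n in ["cup_center","tray","tray_grip","tray_pocket","fixture"]:
        print(n,[(np.round(d["at"]).tolist(),round(d["confidence"],2),at_z(p,d["at"],dict(cup_center=.0275,tray_grip=.062).get(n,0))[:2].round(3).tolist()) for d in tip_of("wrist",n)][:3])
    cv2.imwrite(f"pics/w{i}.png",im[:,:,::-1])
pickle.dump(V,open("v.pkl","wb"))
cv2.imwrite("pics/wall.png",np.vstack([np.hstack([V[0][1],V[1][1]]),np.hstack([V[2][1],V[2][1]*0])])[:,:,::-1])
E
```

```text
0 2.9 [ 0.5   0.2  -0.3   1.67  0.06  1.28 -1.39]
cup_center []
tray [([131.0, 205.0], 0.9, [0.492, 0.019]), ([296.0, 339.0], 0.82, [0.293, -0.193])]
tray_grip [([60.0, 228.0], 0.87, [0.482, 0.075])]
tray_pocket [([296.0, 334.0], 0.92, [0.301, -0.192]), ([140.0, 203.0], 0.63, [0.495, 0.007])]
fixture [([369.0, 50.0], 0.6, [0.673, -0.272]), ([61.0, 232.0], 0.58, [0.456, 0.114])]
1 4.1 [ 0.34 -0.03 -0.46  1.97 -0.01  1.19 -1.69]
cup_center [([14.0, 166.0], 0.92, [0.454, 0.307])]
tray [([283.0, 126.0], 0.98, [0.493, 0.017]), ([449.0, 289.0], 0.87, [0.29, -0.194]), ([295.0, 123.0], 0.49, [0.497, 0.003])]
tray_grip [([224.0, 146.0], 0.69, [0.478, 0.074])]
tray_pocket [([292.0, 120.0], 0.84, [0.5, 0.006]), ([448.0, 279.0], 0.83, [0.303, -0.192])]
fixture []
2 5.2 [ 0.12  0.07 -0.7   1.96  0.05  1.13 -2.18]
cup_center [([188.0, 140.0], 0.71, [0.454, 0.309]), ([40.0, 116.0], 0.56, [0.476, 0.45])]
tray [([478.0, 97.0], 0.64, [0.494, 0.018])]
tray_grip [([446.0, 117.0], 0.94, [0.476, 0.075])]
tray_pocket [([493.0, 91.0], 0.67, [0.499, 0.003]), ([477.0, 96.0], 0.26, [0.494, 0.019])]
fixture []
```

View pics/w0.png

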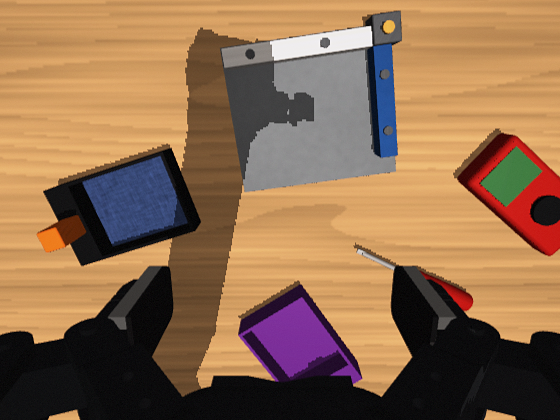

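View pics/w2.png

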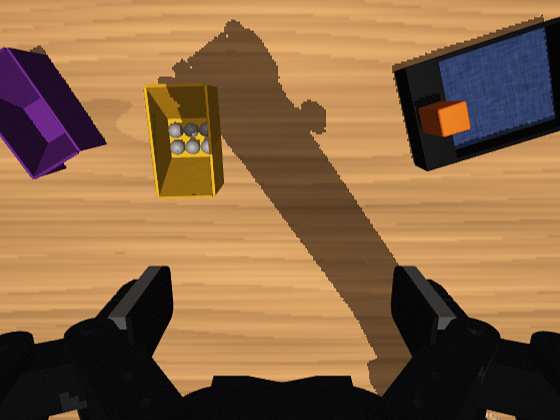

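w0: the fixture's far stop runs from (222,60) to (373,40), its blue stop runs down to (380,155), and the black tray is at (125,205). w2: the yellow cup, holding six grey balls, is at (185,140), with the purple empty cup at (45,115) and the tray post at (445,118). The yellow cup with the balls and the black tray with the blue floor fit the description. I'll confirm in one enlarged crop.

```bash
python3 - <<'E'
import pickle,cv2,numpy as np
V=pickle.load(open("v.pkl","rb"))
def c(im,x,y,w,h,s): return cv2.resize(im[y:y+h,x:x+w],None,fx=s,fy=s,interpolation=cv2.INTER_CUBIC)
a=c(V[2][1],130,70,100,140,4)[:, :]      # 400x560
b=c(V[0][1],210,5,200,190,2)             # 400x380
d=c(V[1][1],190,60,200,110,2)            # 400x220
o=np.zeros((600,800,3),np.uint8); o[:560,:400]=a; o[:380,400:]=b; o[380:600,400:]=d
cv2.imwrite("pics/crop.png",o[:,:,::-1])
E
```

```text
(no output)
```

View pics/crop.png

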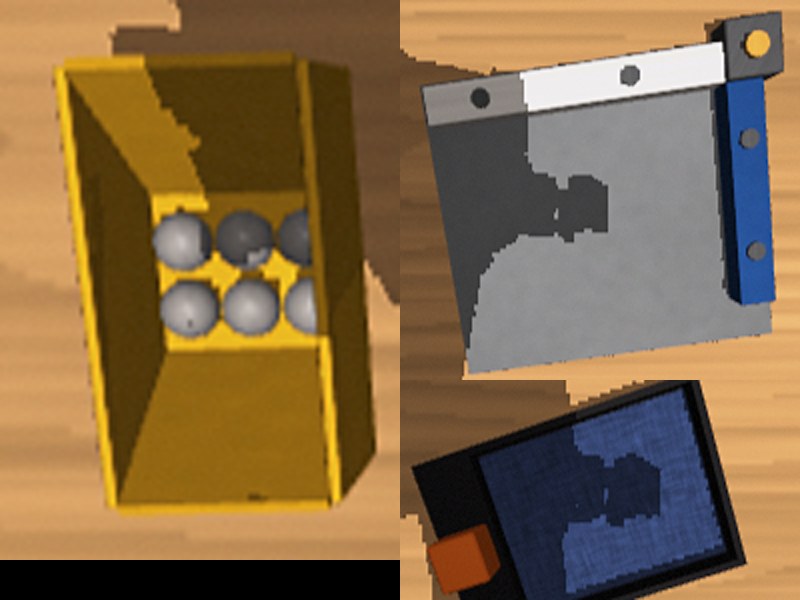

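Crop: the yellow cup holds six balls in a 3×2 pattern, with rim corners in crop px at (55,65), (298,58), (338,505) and (108,507). The fixture corner and the black tray with its orange post are clear too. Now I'll compute poses from the corners and check reach for the tilted grip and pour.

```bash
python3 - <<'E'
from h import *
import pickle
V=pickle.load(open("v.pkl","rb")); P=[v[0] for v in V]
f=lambda p,px,z:at_z(P[p],px,z)[:2]
ang=lambda a,b:round(float(np.degrees(np.arctan2(*(b-a)[::-1]))),1)
C=[f(2,p,.055) for p in [(143.8,86.3),(204.5,84.5),(214.5,196.3),(157,196.8)]]
print("cup",np.mean(C,0).round(4),[c.round(3).tolist() for c in C],"x axis",ang(C[3],C[0]),ang(C[2],C[1]),np.linalg.norm(C[0]-C[3]),np.linalg.norm(C[0]-C[1]))
t=[f(0,p,.035) for p in [(44,190),(170,147),(200,222),(81,265)]]
print("tray",np.mean(t,0).round(4),[c.round(3).tolist() for c in t],"yaxis",ang(t[1],t[0]),ang(t[2],t[3]),"xaxis",ang(t[3],t[0]),ang(t[2],t[1]),np.linalg.norm(t[0]-t[1]),np.linalg.norm(t[1]-t[2]))
print("tray w2 corners",f(2,(393,68),.035),f(2,(416,170),.035))
for z in (0,.03):
  a,b=f(0,(225,67.5),z),f(0,(371,46),z); c,d=f(0,(368,49),z),f(0,(373.5,151),z); e,g=f(0,(371,47.5),z),f(0,(380,156.5),z)
  print("z",z,"far",a,b,ang(b,a),np.linalg.norm(a-b),"| side in",c,d,ang(d,c),"| side top",e,g,ang(g,e))
top,side=camera_params("top"),camera_params("side")
E
```

```text
cup [0.4533 0.3097] [[0.502, 0.337], [0.504, 0.285], [0.404, 0.281], [0.403, 0.335]] x axis 1.2 2.0 0.09917143341705154 0.05282140588852172
tray [0.4984 0.0139] [[0.52, 0.103], [0.569, -0.047], [0.48, -0.075], [0.425, 0.075]] yaxis 108.1 110.2 xaxis 16.7 17.5 0.15802057861521837 0.09306493997806232
tray w2 corners [0.51849028 0.11637289] [0.42455436 0.08626403]
z 0 far [ 0.65525496 -0.10756784] [ 0.67765233 -0.27386592] 97.7 0.16779956963972598 | side in [ 0.6745108  -0.27066209] [ 0.55899779 -0.28446555] 6.8 | side top [ 0.67607843 -0.27396604] [ 0.55224597 -0.29287401] 8.7
z 0.03 far [ 0.65288536 -0.11183572] [ 0.673799   -0.26711723] 97.7 0.1566835358502031 | side in [ 0.67086559 -0.26412564] [ 0.56300484 -0.27701468] 6.8 | side top [ 0.67232937 -0.26721073] [ 0.5567003  -0.28486612] 8.7
```

```bash
cat >> h.py <<'E'
def tool(phi,alpha,s=1):  # closing axis horizontal, perpendicular to u(phi); tool z tilted alpha from down toward u
    u=np.array([np.cos(phi),np.sin(phi),0]); z=np.sin(alpha)*u-np.cos(alpha)*np.array([0,0,1.])
    y=s*np.array([u[1],-u[0],0]); return R.from_matrix(np.c_[np.cross(y,z),y,z]).as_quat()
CUP=np.array([.4535,.3085]); CPHI=np.radians(1.6)
TR0=np.array([.493,.018]); TPHI=np.radians(17.8)
def pour_pose(lip,phi,th,sd,a0,s):
    """TCP pose, cup tilted th pouring along sd*u(phi) about fixed lip point"""
    d=sd*np.array([np.cos(phi),np.sin(phi),0]); z=np.array([0,0,1.])
    up=np.cos(th)*z+np.sin(th)*d; fw=np.cos(th)*d-np.sin(th)*z
    return lip-.05*fw-.0275*up, tool(phi,a0-sd*th,s)
E
python3 - <<'E'
from h import *
r=np.radians
ux=np.array([np.cos(TPHI),np.sin(TPHI)]);uy=np.array([-ux[1],ux[0]])
pc=TR0-.016*uy
for sd in (-1,1):
  for s in (1,-1):
    for a0 in (-25,0,25):
      g=inverse_kinematics([*CUP,.03],tool(CPHI,r(a0),s))
      for phi in (TPHI,TPHI-r(18),TPHI-r(40),TPHI+r(25)):
        d=sd*np.array([np.cos(phi),np.sin(phi)])
        lip=np.array([*(pc-.02*d),.055]); o=""
        for th in (0,30,60,75,90,100):
          q=inverse_kinematics(*pour_pose(lip,phi,r(th),sd,r(a0),s)); o+="." if q is None else f"{q[5]:.1f}/{q[6]:.1f} "
        print(sd,s,a0,g is not None,round(np.degrees(phi)),o)
E
```

```text
-1 1 -25 True 18 1.3/-1.7 0.7/-1.6 0.4/-2.7 0.5/1.4 ..
-1 1 -25 True 0 1.3/-1.8 0.7/-1.9 0.1/1.4 0.5/1.5 ..
-1 1 -25 True -22 1.2/-2.0 0.7/-2.3 0.5/-0.7 0.3/0.6 ..
-1 1 -25 True 43 1.2/-1.5 0.7/-1.2 0.2/-0.3 1.7/0.7 1.9/0.9 1.9/1.1 
-1 1 0 True 18 0.7/-1.7 0.1/-2.5 1.0/1.4 .1.9/1.5 1.9/1.9 
-1 1 0 True 0 0.7/-1.9 0.9/-0.2 ...1.5/0.4 
-1 1 0 True -22 0.7/-2.2 0.1/-0.9 0.6/1.0 1.3/1.5 0.6/0.5 1.1/0.9 
-1 1 0 True 43 0.7/-1.3 0.2/-0.6 1.7/0.9 2.0/1.1 0.4/1.6 0.4/1.4 
-1 1 25 True 18 0.1/-1.9 1.6/0.0 1.8/0.4 1.9/1.9 1.9/2.2 1.0/2.2 
-1 1 25 True 0 0.1/-2.7 0.8/1.0 1.7/1.3 1.5/0.5 1.4/0.5 1.4/0.5 
-1 1 25 True -22 0.1/-2.3 0.5/0.8 0.7/0.5 1.1/0.9 1.1/0.9 1.7/0.9 
-1 1 25 True 43 0.2/-0.8 0.2/-2.3 0.3/-0.8 0.4/1.4 1.0/1.7 1.1/1.7 
-1 -1 -25 True 18 1.7/1.1 1.0/1.0 0.1/-0.0 0.4/-0.3 ..
-1 -1 -25 True 0 1.3/1.1 0.8/1.0 0.2/-0.3 0.7/-0.6 ..
-1 -1 -25 True -22 1.2/1.0 0.8/0.7 0.5/-0.4 0.8/-1.0 1.2/-1.3 .
-1 -1 -25 True 43 1.7/1.3 1.0/1.4 0.4/-2.7 1.7/-2.5 1.9/-2.2 1.9/-2.0 
-1 -1 0 True 18 1.1/1.0 0.3/0.6 0.7/-0.2 .1.9/-1.7 1.9/-1.2 
-1 -1 0 True 0 0.8/1.0 0.3/0.0 0.9/-1.3 ..1.5/-2.7 
-1 -1 0 
[... 961 characters left out ...]
/-2.0 1.8/-2.0 2.0/-2.0 
1 1 25 True 43 0.3/-0.1 0.7/-1.1 1.4/-1.4 1.6/-1.5 1.9/-1.5 2.0/-1.4 
1 -1 -25 True 18 1.5/1.0 1.9/1.1 ....
1 -1 -25 True 0 1.1/1.2 1.7/1.2 ....
1 -1 -25 True -22 1.0/1.0 1.5/1.1 ....
1 -1 -25 True 43 1.5/1.4 1.8/1.5 2.0/1.8 1.9/2.5 ..
1 -1 0 True 18 0.9/1.0 1.6/1.0 1.9/1.2 1.9/1.8 ..
1 -1 0 True 0 0.6/1.1 1.2/1.2 1.8/1.2 ...
1 -1 0 True -22 0.6/0.6 1.2/1.0 1.7/1.1 1.9/1.1 ..
1 -1 0 True 43 1.0/1.5 1.6/1.4 1.9/1.5 1.9/1.7 1.9/2.1 1.9/2.7 
1 -1 25 True 18 .1.0/1.1 1.7/1.1 1.9/1.1 1.9/1.5 .
1 -1 25 True 0 .0.8/1.2 1.4/1.2 1.7/1.2 1.9/1.2 .
1 -1 25 True -22 0.5/-0.5 0.8/0.8 1.3/1.1 1.6/1.1 1.8/1.1 1.9/1.1 
1 -1 25 True 43 0.5/-2.6 1.0/1.6 1.8/1.4 1.9/1.4 2.0/1.6 2.0/1.8
```

```bash
sed -i 's/\.0275\*up, tool/.022*up, tool/' h.py; python3 - <<'E'
from h import *
r=np.radians
q=tool(CPHI,r(25),-1); u=np.array([np.cos(CPHI),np.sin(CPHI),0]); z=R.from_quat(q).as_matrix()[:,2]
g=np.array([*CUP,.033])
move_ptp(g-.12*z,q); p=camera_params("wrist"); read_camera("wrist")
print([(at_z(p,d["at"],.0275)[:2].round(4),d["confidence"]) for d in tip_of("wrist","cup_center")])
movel(g,speed=.12); move_gripper(.05,40); print(read_finger_gap(),read_grasp_force(),read_ft_force().round(1))
movel(g+[0,0,.13],speed=.15); print(read_finger_gap(),read_eef_pos(),read_qpos().round(2),read_time_s())
ux=np.array([np.cos(TPHI),np.sin(TPHI)]);uy=np.array([-ux[1],ux[0]]);pc=TR0-.016*uy
for ph in (0,10,18,26,34,43):
  phi=r(ph);d=np.array([np.cos(phi),np.sin(phi)]);lip=np.array([*(pc-.02*d),.058]);o=""
  for th in (20,35,60,75,90,100):
    k=inverse_kinematics(*pour_pose(lip,phi,r(th),1,r(25),-1)); o+=" ." if k is None else " "+str(k.round(1).tolist())
  print(ph,o)
E
```

```text
[(array([0.4532, 0.3103]), 0.6), (array([0.4765, 0.4503]), 0.6)]
0.055678888114487415 43.408674001693726 [-2.  -0.2  4.7]
0.05550186159943597 [0.45292716 0.30744531 0.16178747] [ 0.23  0.39 -1.2   2.13  1.03  0.84 -0.  ] 9.9
0  [0.9, 0.5, -1.2, 2.3, 0.8, 0.7, 0.8] [0.8, 0.6, -1.1, 2.1, 0.6, 1.0, 1.0] [0.7, 0.9, -1.0, 1.8, 0.5, 1.5, 1.0] [0.6, 1.0, -1.0, 1.6, 0.4, 1.8, 1.0] [0.3, 1.0, -0.6, 1.5, 0.2, 1.9, 1.2] .
10  [1.0, 0.6, -1.2, 2.3, 0.8, 0.7, 1.0] [0.9, 0.7, -1.2, 2.1, 0.7, 1.1, 1.1] [0.7, 0.9, -1.0, 1.8, 0.6, 1.6, 1.1] [0.6, 1.0, -1.0, 1.6, 0.5, 1.8, 1.1] [0.2, 0.9, -0.4, 1.5, 0.2, 1.9, 1.4] .
18  [1.1, 0.6, -1.3, 2.3, 0.9, 0.8, 1.1] [0.9, 0.7, -1.2, 2.1, 0.7, 1.1, 1.2] [0.7, 0.9, -1.1, 1.8, 0.6, 1.6, 1.2] [0.5, 1.0, -1.0, 1.6, 0.6, 1.8, 1.2] [0.1, 0.9, -0.4, 1.5, 0.3, 1.9, 1.5] .
26  [1.1, 0.7, -1.3, 2.2, 0.9, 0.8, 1.3] [0.9, 0.7, -1.2, 2.1, 0.8, 1.1, 1.3] [0.6, 0.9, -1.1, 1.8, 0.7, 1.6, 1.3] [0.5, 1.0, -1.0, 1.7, 0.7, 1.9, 1.3] [0.1, 0.9, -0.4, 1.5, 0.4, 1.9, 1.5] [-0.5, 1.1, 0.5, 1.5, 0.1, 1.9, 2.0]
34  [1.2, 0.7, -1.3, 2.2, 0.9, 0.8, 1.4] [1.0, 0.7, -1.2, 2.1, 0.8, 1.2, 1.4] [0.6, 0.9, -1.1, 1.8, 0.8, 1.6, 1.4] [0.5, 1.0, -1.0, 1.7, 0.7, 1.9, 1.4] [0.0, 0.9, -0.4, 1.6, 0.5, 1.9, 1.6] [-0.3, 1.0, 0.0, 1.5, 0.3, 2.0, 1.8]
43  [1.2, 0.7, -1.3, 2.2, 0.9, 0.8, 1.7] [0.9, 0.7, -1.2, 2.1, 0.8, 1.1, 1.6] [0.6, 0.9, -1.1, 1.9, 0.9, 1.6, 1.5] [0.4, 1.0, -1.0, 1.7, 0.8, 1.9, 1.4] [0.1, 0.9, -0.6, 1.6, 0.7, 2.0, 1.6] [-0.2, 1.0, -0.2, 1.5, 0.5, 2.0, 1.8]
```

```bash
python3 - <<'E'
from h import *
r=np.radians
ux=np.array([np.cos(TPHI),np.sin(TPHI)]);uy=np.array([-ux[1],ux[0]]);pc=TR0-.016*uy
phi=r(26);d=np.array([np.cos(phi),np.sin(phi)])
def pp(th,z): return pour_pose(np.array([*(pc-.022*d),z]),phi,r(th),1,r(25),-1)
movel(*pp(45,.12),speed=.16); print(read_time_s())
movel(*pp(57,.062),speed=.08)
for th in (62,66,70,75,80,86,92): movel(*pp(th,.058),speed=.025)
pause(.5)
for c in("top","side"):
    im=read_camera(c); cv2.imwrite(f"pics/pour_{c}.png",im[:,:,::-1])
    for i in range(1): print(c,[(np.round(b["at"]).tolist(),round(b["confidence"],2)) for b in look_for(c,"ball0_center")])
a=cv2.imread("pics/pour_top.png")[150:270,180:320];b=cv2.imread("pics/pour_side.png")[150:270,230:370]
cv2.imwrite("pics/pour.png",np.hstack([cv2.resize(x,(400,343),interpolation=2) for x in(a,b)]))
print(read_time_s(),read_finger_gap(),read_ft_force().round(1))
E
```

```text
12.1667
top []
side []
15.95 0.055647595274933744 [ 0.3 -0.6 -1.7]
```

View pics/pour.png

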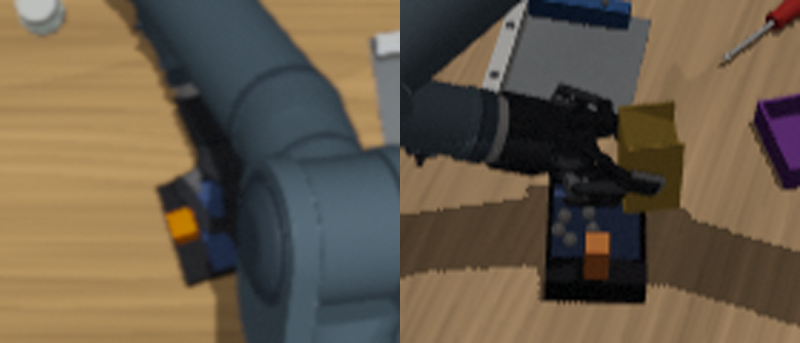

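Side view: the cup is inverted over the pocket and at least four balls are visible in the tray around (565,225). I'll carry the cup back and count before placing it.

```bash
python3 - <<'E'
from h import *
r=np.radians
ux=np.array([np.cos(TPHI),np.sin(TPHI)]);uy=np.array([-ux[1],ux[0]]);pc=TR0-.016*uy
phi=r(26);d=np.array([np.cos(phi),np.sin(phi)])
def pp(th,z): return pour_pose(np.array([*(pc-.022*d),z]),phi,r(th),1,r(25),-1)
movel(*pp(92,.075),speed=.1); movel(*pp(75,.12),speed=.08)
g=np.array([*CUP,.033]); q=tool(CPHI,r(25),-1)
movel(g+[0,0,.10],q,speed=.16)
o=[]
for c,(x,y) in {"top":(220,185),"side":(260,190)}.items():
    im=read_camera(c)[:,:,::-1]; o.append(cv2.resize(im[y:y+80,x:x+90],(400,356),interpolation=2))
    print(c,[(np.round(b["at"]).tolist(),round(b["confidence"],2)) for b in look_for(c,"ball0_center")])
cv2.imwrite("pics/count.png",np.hstack(o)); print(read_time_s(),read_finger_gap(),read_eef_pos().round(4))
E
```

```text
top [([265.0, 222.0], 0.33), ([341.0, 160.0], 0.26)]
side []
20.25 0.05575154956504154 [0.4537 0.3083 0.133 ]
```

View pics/count.png

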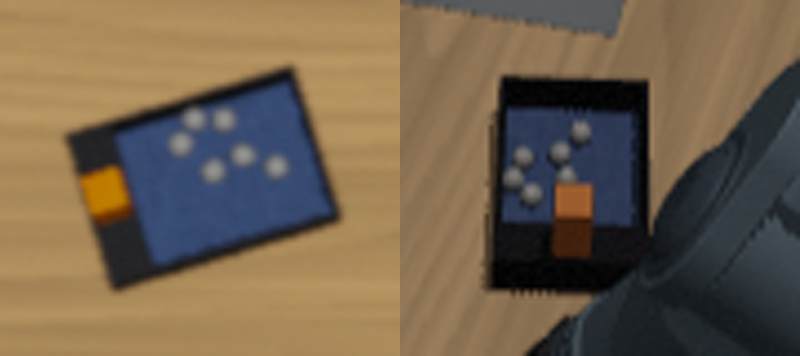

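All six balls are in the pocket in the top view (from (180,145) to (277,167) in the crop) and the side view agrees. Next: set the cup down, then re-measure the tray post.

```bash
python3 - <<'E'
from h import *
r=np.radians
g=np.array([*CUP,.033]); q=tool(CPHI,r(25),-1); z=R.from_quat(q).as_matrix()[:,2]
movel(g+[0,0,.012],speed=.12); movel(g+[0,0,.0005],speed=.03); print(read_ft_force().round(1))
move_gripper(.085); movel(g-.1*z,speed=.15)
import pickle; V=[]
uy=np.array([-np.sin(TPHI),np.cos(TPHI)]); po=TR0+.06*uy
obs={}
for k,off in enumerate([(.06,.03),(.10,-.04)]):
    move_ptp([*(po+off),.24],tool(TPHI,0,-1))
    p=camera_params("wrist"); im=read_camera("wrist"); V.append((p,im)); cv2.imwrite(f"pics/t{k}.png",im[:,:,::-1])
    for n in ("tray","tray_grip","tray_pocket"):
        b=[x for x in tip_of("wrist",n)]
        H={"tray":0,"tray_grip":.062,"tray_pocket":.004}[n]
        b=[x for x in b if np.linalg.norm(at_z(p,x["at"],H)[:2]-TR0)<.09]
        if b: obs.setdefault(n,[]).append((p,b[0]["at"])); print(n,at_z(p,b[0]["at"],H)[:2].round(4),b[0]["confidence"])
    hsv=cv2.cvtColor(im,cv2.COLOR_RGB2HSV); m=cv2.inRange(hsv,(5,180,120),(16,255,255))
    cs=max(cv2.findContours(m,0,2)[0],key=cv2.contourArea); print(cv2.contourArea(cs),[at_z(p,c,.082)[:2].round(3).tolist() for c in cv2.boxPoints(cv2.minAreaRect(cs))])
for n,o in obs.items():
    if len(o)>1: print(n,tri(o))
pickle.dump(V,open("v2.pkl","wb")); print(read_time_s(),read_qpos().round(2))
o=np.zeros((420,560,3),np.uint8)
cv2.imwrite("pics/t.png",np.hstack([cv2.resize(v[1],(400,300)) for v in V])[:,:,::-1])
for s in(1,-1):
  for w in ((.67399-.05*.991-.135*.134,-.268-.05*.134+.135*.991),po):
    print(s,inverse_kinematics([*w,.062],tool(r(7.7),0,s)))
E
```

```text
[-1.5 -1.3  3. ]
tray [0.4953 0.0193] 0.64
tray_grip [0.4741 0.0765] 0.72
tray_pocket [0.4971 0.0065] 0.9
945.0 [[0.468, 0.062], [0.462, 0.083], [0.482, 0.09], [0.489, 0.068]]
tray [0.4932 0.0201] 0.96
tray_grip [0.4733 0.0784] 0.79
tray_pocket [0.4968 0.0061] 0.65
983.5 [[0.469, 0.061], [0.462, 0.083], [0.483, 0.092], [0.49, 0.069]]
tray (array([0.49411196, 0.02026277, 0.0076359 ]), np.float64(0.0007250214168495883))
tray_grip (array([0.47402688, 0.07671127, 0.06936199]), np.float64(0.00011676931669351192))
tray_pocket (array([0.49697328, 0.00617077, 0.00316896]), np.float64(0.0002136678020732689))
25.075 [ 0.18  0.28 -0.37  1.78  0.11  1.11  1.66]
1 [-0.71581338  1.1665313   1.36051717  1.82914611 -1.2178083   1.28071315
 -0.4184091 ]
1 [-1.28766472  0.9548495   1.36901527  2.17025294 -1.12239577  1.09165843
 -0.72948369]
-1 [ 0.33542222  0.56301016 -0.21825297  1.77994368  0.15936127  0.81578519
  1.74550759]
-1 [ 0.06976406  0.36457356 -0.34886105  2.11601621  0.1925752   0.6903656
  1.29813933]
```

View pics/t.png

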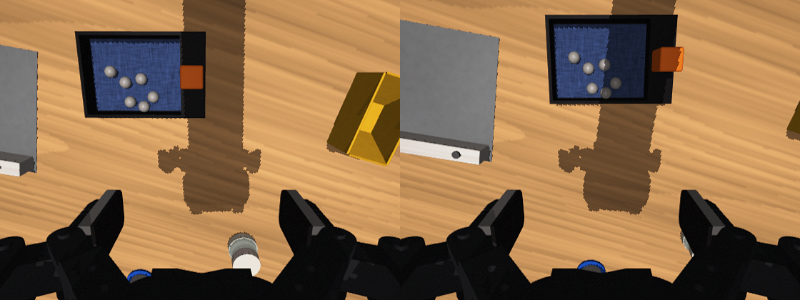

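The cup stands empty and upright, and the tray is aligned with the tool in the view, so its yaw of 17.8° is right. Next I'll grip the post and drag the tray to just short of the corner.

```bash
cat >> h.py <<'E'
FPHI=np.radians(7.7); FC=np.array([.674,-.2685])
FX=np.array([np.cos(FPHI),np.sin(FPHI)]); FY=np.array([-FX[1],FX[0]])
def seat(dx,dy): return FC+(-.05+dx)*FX+(.135+dy)*FY
def ff(): f=read_ft_force()[:2]; return np.array([f@FX,f@FY])
E
python3 - <<'E'
from h import *
g=np.array([.4747,.0762]); q=tool(TPHI,0,-1)
move_ptp([*g,.15],q); movel([*g,.062],speed=.1)
print(read_ft_force().round(1)); move_gripper(.02,70); pause(.2); print(read_finger_gap(),read_grasp_force(),read_ft_force().round(1),read_ft_torque().round(2),read_time_s())
movel([*seat(-.014,.016),.062],tool(FPHI,0,-1),speed=.1)
print(read_eef_pos().round(4),read_ft_force().round(1),read_ft_torque().round(2),read_finger_gap(),read_time_s())
p=camera_params("wrist"); a=read_camera("wrist"); b=read_camera("top")
cv2.imwrite("pics/pre.png",np.hstack([cv2.resize(a,(440,330)),cv2.resize(b[130:240,280:400],(360,330),interpolation=2)])[:,:,::-1])
E
```

```text
[ 0.6 -0.2  0.8]
0.022522207814923208 69.6252179145813 [-0.8 -0.4  5.2] [0.01 0.14 0.01] 27.5083
[ 0.5905 -0.1242  0.0624] [-2.5  4.4  6.2] [ 0.42  0.36 -0.13] 0.023368332991956203 30.0
```

View pics/pre.png

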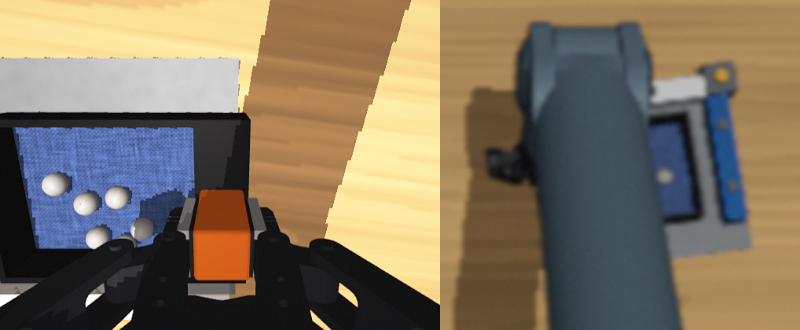

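The tray is flat and parallel to the fixture, just short of both stops, with balls visible in the pocket. Now the guided push.

```bash
python3 - <<'E'
from h import *
q=tool(FPHI,0,-1); dx,dy=-.014,.016
def go(): movel([*seat(dx,dy),.062],q,speed=.03)
def rep(t):
    e=read_eef_pos()[:2]-seat(0,0); print(t,round(dx*1e3,1),round(dy*1e3,1),"act",(1e3*np.array([e@FX,e@FY])).round(1),ff().round(1),"Fz",read_ft_force()[2].round(1),"Tz",read_ft_torque()[2].round(2),round(read_time_s(),1))
for i in range(16):
    dy-=.002; go()
    if ff()[1]>14: break
rep("side")
for i in range(16):
    dx+=.002; go(); 
    if i%3==2: rep("x")
    if ff()[0]<-14: break
rep("far"); pause(.3); rep("settled")
import json; json.dump([dx,dy],open("d.json","w"))
E
```

```text
side -14.0 -10.0 act [-13.   -0.5] [-3.4 15.5] Fz 11.1 Tz -0.29 33.4
x -8.0 -10.0 act [-11.4  -0. ] [-12.5  16.7] Fz 20.4 Tz -0.74 34.1
far -6.0 -10.0 act [-10.8   0.2] [-15.5  18.1] Fz 22.4 Tz -0.71 34.4
settled -6.0 -10.0 act [-10.8   0.2] [-15.2  17.3] Fz 22.9 Tz -0.65 34.6
```

```bash
cat > push.py <<'E'
from h import *
import json
dx,dy=json.load(open("d.json"))[:2]; z=.062; yaw=0.
def go(): movel([*seat(dx,dy),z],tool(FPHI+yaw,0,-1),speed=.03)
def rep(t):
    e=read_eef_pos(); a=e[:2]-seat(0,0); y=R.from_quat(read_tcp_rot()).as_matrix()
    print(t,round(dx*1e3,1),round(dy*1e3,1),round(z*1e3,1),"act",(1e3*np.array([a@FX,a@FY,e[2]])).round(1),ff().round(1),"Fz",read_ft_force()[2].round(1),"T",read_ft_torque().round(2),"yaw",np.degrees(np.arctan2(y[1,1],y[0,1])-np.pi/2-FPHI).round(2),"tilt",y[:2,2].round(3),round(read_time_s(),1))
E
python3 - <<'E'
exec(open("push.py").read())
rep("start"); dy=-.001; go(); rep("relax y")
for i in range(6):
    if read_ft_force()[2]<6: break
    z+=.0015; go()
rep("z")
for i in range(14):
    dx+=.002; go()
    if i%2: rep("x")
    if ff()[0]<-16: break
rep("far"); json.dump([dx,dy,z],open("d.json","w"))
E
```

```text
start -6.0 -10.0 62.0 act [-10.8   0.2  62.6] [-15.2  17.3] Fz 22.9 T [ 1.65  2.95 -0.65] yaw 0.15 tilt [-0.016  0.01 ] 34.6
relax y -6.0 -1.0 62.0 act [-10.8   0.4  62.5] [-11.   4.] Fz 16.9 T [ 0.79  2.2  -0.24] yaw -0.15 tilt [-0.012  0.002] 35.1
z -6.0 -1.0 65.0 act [-8.4  0.2 62.7] [-1.3  1.7] Fz -4.6 T [ 0.81  0.45 -0.05] yaw -0.01 tilt [-0.005  0.002] 35.6
x -2.0 -1.0 65.0 act [-2.2  0.1 64.5] [-1.6  4. ] Fz -6.3 T [1.5  0.71 0.05] yaw 0.03 tilt [-0.001  0.001] 36.1
x 2.0 -1.0 65.0 act [-0.6  0.1 64.5] [-6.2  4.6] Fz -1.7 T [1.28 1.59 0.08] yaw 0.05 tilt [-0.006  0.001] 36.6
x 6.0 -1.0 65.0 act [-0.2  0.1 64.2] [-12.7   6. ] Fz 2.4 T [1.14 2.78 0.17] yaw 0.08 tilt [-0.015 -0.   ] 37.1
far 8.0 -1.0 65.0 act [-0.  0. 64.] [-16.4   6.9] Fz 6.3 T [1.06 3.44 0.29] yaw 0.09 tilt [-0.019 -0.   ] 37.4
```

```bash
cat >> push.py <<'E'
tx=ty=0.  # commanded counter-tilt of tool z, along FX and FY
def go(sp=.03):
    b=R.from_quat(tool(FPHI+yaw,0,-1)); c=R.from_rotvec(np.r_[-(tx*-FY+ty*FX)*-1,0])
    movel([*seat(dx,dy),z],(c*b).as_quat(),speed=sp)
def tilt():
    v=R.from_quat(read_tcp_rot()).as_matrix()[:2,2]; return np.array([v@FX,v@FY])
E
python3 - <<'E'
exec(open("push.py").read())
# sign check of the counter-tilt rotation
c=R.from_rotvec(np.r_[-(.02*-FY)*-1,0]).apply([0,0,-1])[:2]; d=R.from_rotvec(np.r_[.02*FX,0]).apply([0,0,-1])[:2]
print("tx->",c@FX,c@FY,"ty->",d@FX,d@FY)
sx=np.sign(c@FX); sy=np.sign(d@FY)
dx,dy,z=.001,-.001,.0625; go(); rep("light")
for i in range(8):
    f=read_ft_force()[2]
    if 2<f<8: break
    z+=.0006*np.sign(f-5); go()
rep("z ok")
for i in range(6):
    yaw+=np.radians(.5); go()
    rep("yaw")
    if read_ft_torque()[2]<-.35: break
json.dump([dx,dy,z,yaw],open("d.json","w"))
E
```

```text
tx-> 0.01999866669333308 -4.336808689942018e-19 ty-> 4.336808689942018e-19 0.01999866669333308
light 1.0 -1.0 62.5 act [-0.7  0.1 62.8] [-6.   5.6] Fz 0.3 T [1.23 1.43 0.17] yaw 0.11 tilt [-0.004  0.   ] 37.8
z ok 1.0 -1.0 61.3 act [-0.7  0.1 62.4] [-8.4  5.9] Fz 5.3 T [1.36 1.78 0.23] yaw 0.12 tilt [-0.005  0.   ] 38.2
yaw 1.0 -1.0 61.3 act [-0.6 -0.1 62.4] [-7.8  5.3] Fz 3.7 T [ 1.32  1.77 -0.14] yaw 0.48 tilt [-0.004  0.001] 38.5
yaw 1.0 -1.0 61.3 act [-0.7 -0.1 62.4] [-7.8  6.1] Fz 3.8 T [ 1.29  1.75 -0.73] yaw 0.79 tilt [-0.004  0.001] 38.8
```

```bash
python3 - <<'E'
exec(open("push.py").read())
dx,dy,z,yaw=json.load(open("d.json"))
def trim():
    global tx,ty,z,yaw
    t=tilt(); tx=np.clip(tx-.6*t[0],-.06,.06); ty=np.clip(ty-.6*t[1],-.06,.06)
    z+=np.clip((read_ft_force()[2]-6)*.0001,-.001,.001)
    f=ff(); T=read_ft_torque()[2]; yaw+=np.clip((T-.06*f[0])*.006,-.004,.004)   # want T=-.06*|Fx|
dx=-.001; go(); rep("ease x")
for i in range(12):
    if ff()[1]>16: break
    dy-=.0015; trim(); go()
rep("side")
for i in range(12):
    if ff()[0]<-16: break
    dx+=.0015; trim(); go()
rep("far")
for i in range(4): trim(); go()
rep("trim"); pause(.5); rep("hold"); print(tx,ty,tilt(),read_finger_gap(),read_grasp_force())
json.dump([dx,dy,z,yaw,tx,ty],open("d.json","w"))
a=read_camera("side");b=read_camera("top");w=read_camera("wrist")
cv2.imwrite("pics/end.png",np.vstack([np.hstack([cv2.resize(a[110:230,220:340],(400,300),interpolation=2),cv2.resize(b[130:230,290:410],(400,300),interpolation=2)]),np.hstack([cv2.resize(w,(400,300)),cv2.resize(a,(400,300))])])[:,:,::-1])
E
```

```text
ease x -1.0 -1.0 61.3 act [-1.1 -0.  62.4] [-2.7  5.6] Fz -1.0 T [ 1.39  1.3  -0.55] yaw 0.86 tilt [-0.001  0.001] 39.0
side -1.0 -10.0 60.7 act [-0.7 -0.3 62.4] [-7.1 16.5] Fz 8.5 T [ 3.33  2.13 -0.55] yaw 0.67 tilt [-0.001  0.003] 40.5
far 5.0 -10.0 62.2 act [-0.7 -0.3 62.4] [-16.5  17.7] Fz 12.3 T [ 3.6   3.73 -0.6 ] yaw 0.72 tilt [-0.005  0.   ] 41.5
trim 5.0 -10.0 63.4 act [-0.6 -0.3 62.4] [-11.5  16.1] Fz 6.8 T [ 3.62  3.51 -0.81] yaw 0.81 tilt [-0.  0.] 42.5
hold 5.0 -10.0 63.4 act [-0.7 -0.3 62.4] [-13.1  16.1] Fz 7.6 T [ 3.56  3.47 -0.77] yaw 0.81 tilt [-0.  0.] 43.0
0.01571853613558839 -0.013589642481563144 [-0.00011433  0.00010831] 0.023146221298978403 71.11162662506104
```

View pics/end.png

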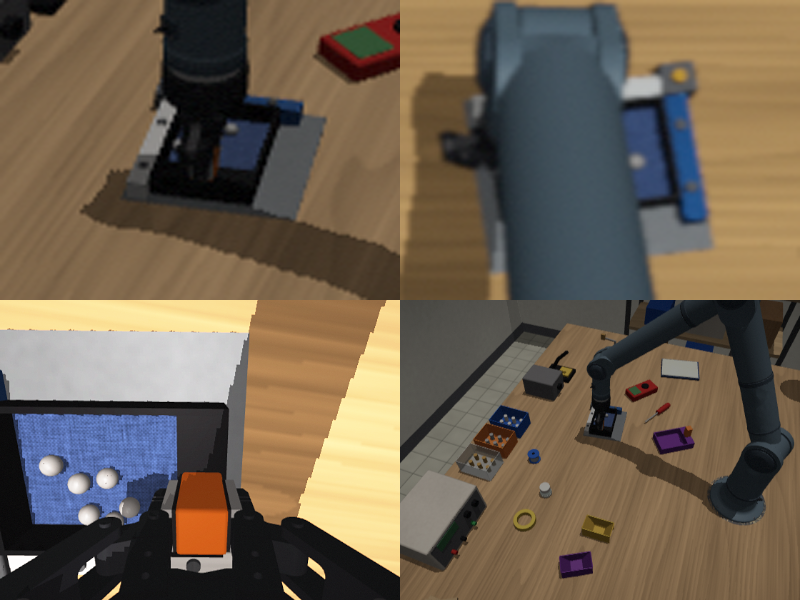

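The tray sits against both stops, the cup is upright on the bench, and the moment of −0.8 N·m lies mid-range for flush contact on both faces. I'll press somewhat firmer, check, and hand in.

```bash
python3 - <<'E'
exec(open("push.py").read())
dx,dy,z,yaw,tx,ty=json.load(open("d.json"))
def trim():
    global tx,ty,z,yaw
    t=tilt(); tx=np.clip(tx-.6*t[0],-.06,.06); ty=np.clip(ty-.6*t[1],-.06,.06)
    z+=np.clip((read_ft_force()[2]-6)*.0001,-.001,.001)
    f=ff(); T=read_ft_torque()[2]; yaw+=np.clip((T-.06*f[0])*.006,-.004,.004)
for i in range(14):
    f=ff()
    if f[0]<-22 and f[1]>22: break
    if f[1]<22: dy-=.001
    if f[0]>-22: dx+=.001
    trim(); go()
rep("press"); pause(1.); rep("hold"); print(tx,ty,tilt(),read_grasp_force(),read_joint_vel().round(3))
f=ff()
if f[0]<-15 and f[1]>15 and abs(tilt()).max()<.01: print(sign_off())
E
```

```text
press 12.0 -14.0 66.2 act [-0.6 -0.4 62.4] [-23.   22.4] Fz 11.1 T [ 4.28  5.35 -1.17] yaw 1.01 tilt [-0.004  0.   ] 44.9
hold 12.0 -14.0 66.2 act [-0.6 -0.3 62.4] [-23.   22.1] Fz 10.9 T [ 4.29  5.34 -1.15] yaw 1.01 tilt [-0.004  0.   ] 45.9
0.028388823604332324 -0.019721569672920523 [-0.0034923   0.00072395] 72.4419915676117 [-0.    -0.     0.     0.001 -0.    -0.    -0.   ]
the job is handed in; nothing more can be done
None
```

The job is handed in at 45.9 s: all six balls are in the black tray's pocket and the empty yellow cup stands upright on the bench. The tray is pressed on both stops with about 22 N each; while seating it I lifted it about 2 mm for roughly 2 s before setting it flat again.

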